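Dock a lying reagent bottle in the V-stop of a reader

ROBOT

A 6-joint arm with a two-finger parallel gripper is mounted at the origin on a cart in front of the work surface, level with it; the furniture and walls round the work are solid. World frame = base frame: x ahead of the robot, y to its left, z up, the work surface at z = 0. Lengths are in mm, angles in rad, forces in N, time in s.
With the tool pointing down it reaches from about 350 to 875 mm from the base axis. Payload 4.2 kg.
Tool frame: the origin (TCP) lies at the very end of the fingers, on their centre line; the grasp point (between the pads) lies env.hold_point_z behind it (env.hold_point_z is the distance from the TCP to the grasp point, in mm); z points along the fingers, y is the line along which they close (so a half turn about z gives the same grasp; the last joint's range is limited). The gripper opens to 85 mm and grips with 20 to 120 N. Pads are 22 mm wide; open, the fingers measure 114 mm over their backs; the gripper's body (76 mm by 85 mm) begins 54 mm behind the grasp point. The pads swing forward as they close: fully open they stand 13 mm farther back than shut.
Start: joints at [-1.091, 0.385, 0.008, 0, -1.194, -0.259], TCP at [136.899, -609.801, 231.312] pointing down, gripper open.
Joint ranges: [-3.14, 3.14], [-1.21, 2.06], [-1.07, 1.41], [-3.16, 2.05], [-2.99, -0.16], [-3.1, 3.1]. Speed limits (rad/s): [2.79, 2.79, 3.14, 3.14, 3.14, 3.14].

INTERFACE

Orientations are given as a rotation vector (axis times angle).
In Python, from rig import status, eyes, job, env gives the robot as it stands.
- The arm moves only by the tool carry_out, never from a script. Its argument "plan" is a list of rows, each a list of 7 numbers: the turn, a rotation vector about the tool's x, y, z in rad, then the shift along the tool's x, y, z in cm, then the opening, from 0 (shut) to 1 (fully open). In form: [[ax, ay, az, x, y, z, fingers], ...]. A call has 1 to 8 rows; each row shifts and turns the commanded pose from where the row before left it, along the tool's axes as they then stand; what a row does not reach is not made up. A row lasts 1/12 s, in which the tool goes at most 41.7 mm and 7.16 degrees, less where a joint would pass 70% of its speed; a pose out of reach is approached as far as the arm can. A call with a gripper value outside its range is refused whole. The fingers move at their own pace and stop on an object; "force" is the grip in N (left out, the last holds). Time passes only in rows, so rows that do not move let the fingers close. It gives the time, the measured TCP pose, the force, the opening and the grip force at its end, in the units of the state.
- status.sense(): the state, without advancing time (a new reading comes with each control period).
- eyes.snapshot(name): name is "scene" or "top" or "wrist"; returns a dict with "pixels" (400x640x3 uint8, red, green, blue), "camera_matrix" (3x3 intrinsics, pixels), "dist" ([k1, k2, p1, p2, k3] as OpenCV has them; the pictures are not rectified), "R" (3x3) and "t" (3): a world point X has camera coordinates R X + t; the wrist camera has in their place "mount" (4x4, takes a point from camera to tool coordinates, whose origin is the TCP and whose axes are the flange's). Camera axes: x right, y down, z forward; pixel columns grow to the right and rows downward; lengths in mm; the calibration is good to about 2 mm. A picture is of the moment at which its call begins: read the wrist's pose just before it. There is no depth.
- job.sign_off(): hands the job in; it is judged then, once.
The state is a dict: "time": time; "qpos": joint angles; "joint_velocities": joint speeds; "joint_efforts": joint torques, N m; "ee_pos": TCP position; "tcp_rot": TCP orientation; "wrist_force": force on the tool from outside, world axes, zero at the start; "wrist_torque": the same for the moment, N m; "gripper_width": finger opening in mm; "grasp_force": force on a finger pad.
Only numpy, scipy, OpenCV 4.12 (cv2) and the standard library are available. Lean on these libraries where they do the work, as an engineer would, in place of code of your own. Each camera call takes 0.05 s, during which the arm holds its last target. There are 200 camera calls.

TASK

The amber bottle lies on its side in the white cradle: stand it upright, cap up, in front of the blue V-stop of the reader station and let go of it there, clear of the V. Then take it afresh and push it, still upright, along the base plate fully home into the V, so that the two faces centre it, and leave it standing there, released. Do not shove the culture dish, the carton or the red tape about.

Things in the scene. Friction and masses are not known exactly. Their poses are not given: they have to be found in the camera images.
- bottle_centre (a point): centre of the amber bottle (160 g, 59 mm diameter, 112 mm tall with its fixed black cap), on its axis, 56 mm above its underside. Its z axis points from the underside to the cap. The body is a full 59 mm cylinder up to about 75 mm above the underside, then narrows to the 36 mm cap (top 14 mm). At the start it lies level in the cradle, cap roughly towards the robot.
- cradle: white rest, 90 x 46 x 13 mm, fixed to the worktop, with two steel rods along its x axis on which the bottle lies; origin under its centre, at the worktop. It is narrower than the bottle, so that fingers can pass on both sides of it. The bottle's axis lies about 36 mm above the worktop.
- station: reader station, fixed: aluminium base plate 215 (x) x 136 (y) x 6 mm with the blue V-stop and behind it a grey reader box (37 mm above the plate, x = 54 to 100 mm). Origin at worktop level, mid-plate, on the axis of a fully docked bottle. x points into the V (roughly away from the robot), y left, z up. The plate is free from x = -107 mm to the V.
- seat (a point): point on the top of the base plate (6 mm above the worktop) in the middle of where the underside of the bottle stands when the bottle touches both faces of the V; axes as the station's.
- v_left: left (+y) blue wall of the V, 8 mm thick, 62 mm long, 40 mm above the plate; its frame is the station's. Its face is slick, like the plate: glass slides on it easily (friction 0.1 on the V, 0.2 on the plate). The 90 degree V opens to the station's -x; its upright faces would meet at x = +41 mm; its mouth lies at x = -9 mm and is about 100 mm wide.
- v_right: right (-y) blue wall of the V, likewise; its frame is the station's
- dish: loose clear culture dish, 58 mm across, 15 mm high, bystander; origin under its centre
- carton: loose small dark carton lying flat, 55 x 88 x 20 mm, bystander; origin under its centre
- red_tape: loose roll of red tape lying flat, 66 mm across, 25 mm high, bystander; origin under its centre
Not all that is in view belongs to the job. Leave any turquoise look-alike of the part that bears bottle_centre alone.

How it is judged (in metres and radians):
On the way, in this order (a step that is already met when the one before it is completed fails the run):
1. the bottle stands upright, cap up, released and at rest in front of the V, its axis at least 15 mm short of its seat (x of bottle_centre in the frame of station below -0.015 m and angle between bottle_centre's own z axis and vertical below 0.1 rad and height (world z) of bottle_centre between 0.05 and 0.07 m and contact force between bottle and the fingers below 0.05 N and linear speed of bottle below 0.02 m/s), for 0.2 s.
2. the bottle is pushed home: upright, bearing on the V, its axis within 3 mm of its seat ((contact force between bottle and v_left above 0.3 N or contact force between bottle and v_right above 0.3 N) and horizontal distance between bottle_centre and seat below 0.003 m and angle between bottle_centre's own z axis and vertical below 0.1 rad), for 0.1 s.
At the end, for the whole second after the job is handed in: the bottle stands upright (within 3 degrees), cap up, on the base plate, its axis within 3 mm of the seat that touches both faces of the V; it is released and at rest (horizontal distance between bottle_centre and seat below 0.003 m and z of bottle_centre in the frame of seat between 0.052 and 0.06 m and angle between bottle_centre's own z axis and vertical below 0.05 rad and contact force between bottle and the fingers below 0.05 N and linear speed of bottle below 0.01 m/s).
It fails at once if the culture dish, carton or red tape moved by more than 30 mm (distance of any of dish, carton, red_tape from where it was at the start of the episode above 0.03 m).
It also fails if it takes over 59 s, if anything falls off the work surface, if the arm or the gripper's body presses on something with over 40 N, if the wrist force passes 120 N, or if a joint passes its speed limit or range.

## Working session

There is one attempt and no reset: what is moved stays moved. The work goes in short steps, Python scripts to look and compute and a tool call to move; the robot and the scene stay as the last step left them, time stands still between calls to the robot, and variables do not carry over. Pictures are saved under pics/ and viewed, at most 10 in all, crops included, and the job is handed in when it is done.

Besides the shell and the picture viewer there is one more tool, called by a JSON object that holds its "method" and its "body". carry_out: Moves the arm, as the interface text tells. Its arguments: {"type":"object","properties":{"plan":{"type":"array","items":{"type":"array","items":{"type":"number"}}},"force":{"type":"number"}},"required":["plan"]}

```bash
mkdir -p pics; ls; python3 - <<'E'
from rig import status, eyes, job, env
import cv2,numpy as np
s=status.sense(); print({k:np.round(v,3) for k,v in s.items()}, env.hold_point_z)
for n in("scene","top"):
    d=eyes.snapshot(n); cv2.imwrite(f"pics/{n}0.png",d["pixels"][:,:,::-1]); print(n,d["camera_matrix"],d["dist"],d["R"],d["t"])
print(np.array(eyes.snapshot("wrist")["mount"]).round(3))
E
```

```text
pics
{'time': np.float64(0.0), 'qpos': array([-1.091e+00,  3.860e-01,  7.000e-03, -1.000e-03, -1.194e+00,
       -2.590e-01]), 'joint_velocities': array([-0.001, -0.   , -0.002, -0.001,  0.   , -0.   ]), 'joint_efforts': array([-1.0000e-03, -3.9229e+01,  1.8840e+01,  4.1860e+00, -5.0000e-03,
        0.0000e+00]), 'ee_pos': array([ 136.765, -609.242,  230.217]), 'tcp_rot': array([ 3.460e-01, -3.122e+00, -3.000e-03]), 'wrist_force': array([ 0.737, -0.355,  0.023]), 'wrist_torque': array([-0.013,  0.047, -0.013]), 'grasp_force': np.float64(0.0), 'gripper_width': np.float64(85.196)} 18.700000000000003
scene [[507.61185148   0.         323.30721691]
 [  0.         507.61185148 199.24404729]
 [  0.           0.           1.        ]] [-0.05359006  0.          0.          0.          0.        ] [[-0.55282631 -0.83309027  0.01853866]
 [-0.57962538  0.36845684 -0.72682458]
 [ 0.59867978 -0.41255323 -0.6865729 ]] [ 359.7471744   440.20493039 1317.89938123]
top [[477.57049872   0.         320.00825818]
 [  0.         477.57049872 200.69130779]
 [  0.           0.           1.        ]] [-0.09641012  0.          0.          0.          0.        ] [[ 0.00652696 -0.99968301  0.02431622]
 [-0.98391076 -0.01076182 -0.17833621]
 [ 0.17854136 -0.022761   -0.98366911]] [ -15.81033426  662.46943503 1327.9437049 ]
[[-1.00000e-03 -9.46000e-01 -3.25000e-01  8.22180e+01]
 [ 1.00000e+00 -1.00000e-03 -1.00000e-03  1.85000e-01]
 [ 1.00000e-03 -3.25000e-01  9.46000e-01 -1.42062e+02]
 [ 0.00000e+00  0.00000e+00  0.00000e+00  1.00000e+00]]
```

View pics/scene0.png

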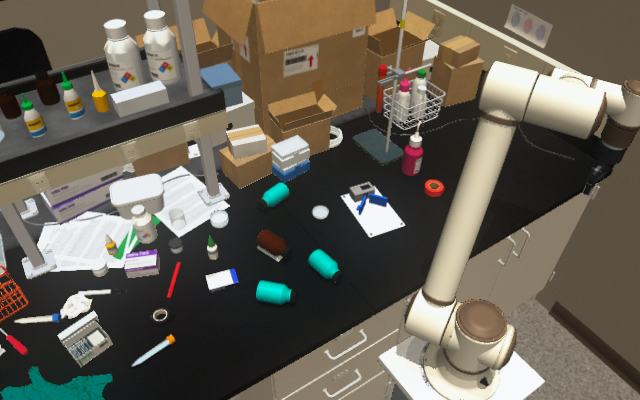

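View pics/top0.png

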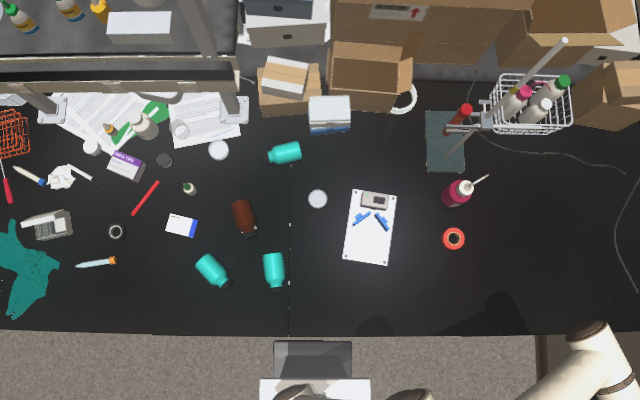

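The amber bottle is at top (244,217), with its cap end near (249,233). The turquoise look-alikes are at (285,152), (212,270) and (274,270). The station is the plate at (370,227) with the blue V at (371,219), the dish is at (318,198) and the tape at (454,239). I choose the amber one and check it in a close crop.

```bash
cat > h.py <<'E'
import numpy as np,cv2
from scipy.spatial.transform import Rotation as Ro
from rig import status,eyes,env
def snap(n):
    s=status.sense(); d=eyes.snapshot(n)
    if n=="wrist":
        M=np.array(d["mount"]); Rt=Ro.from_rotvec(s["tcp_rot"]).as_matrix()
        Rwc=Rt@M[:3,:3]; c=Rt@M[:3,3]+s["ee_pos"]; d["R"]=Rwc.T; d["t"]=-Rwc.T@c
    return d
def p2w(d,uv,z):
    uv=np.array(uv,float).reshape(-1,1,2)
    n=cv2.undistortPoints(uv,np.array(d["camera_matrix"]),np.array(d["dist"])).reshape(-1,2)
    R=np.array(d["R"]);c=-R.T@np.array(d["t"])
    r=np.c_[n,np.ones(len(n))]@R
    return c+r*((np.broadcast_to(z,len(n))-c[2])/r[:,2])[:,None]
def w2p(d,X):
    return cv2.projectPoints(np.array(X,float).reshape(-1,3),cv2.Rodrigues(np.array(d["R"]))[0],np.array(d["t"]),np.array(d["camera_matrix"]),np.array(d["dist"]))[0].reshape(-1,2)
E
python3 - <<'E'
from h import *
d=snap("top"); p=d["pixels"][140:290,220:420,::-1]
cv2.imwrite("pics/c1.png",cv2.resize(p,None,fx=4,fy=4,interpolation=cv2.INTER_CUBIC))
for n,uv,z in [("bottle",(244,217),36),("cap",(249,233),36),("cor",[(353,190),(396,195),(388,264),(344,259)],6),("dish",(318,198),7),("tape",(454,239),12),("turq",[(285,152),(212,270),(274,270)],30)]: print(n,p2w(d,uv,z).round(0).tolist())
E
```

```text
bottle [[616.0, 212.0, 36.0]]
cap [[569.0, 196.0, 36.0]]
cor [[706.0, -111.0, 6.0], [692.0, -243.0, 6.0], [483.0, -215.0, 6.0], [498.0, -84.0, 6.0]]
dish [[680.0, -5.0, 7.0]]
tape [[558.0, -415.0, 12.0]]
turq [[816.0, 96.0, 30.0], [460.0, 301.0, 30.0], [463.0, 121.0, 30.0]]
```

View pics/c1.png

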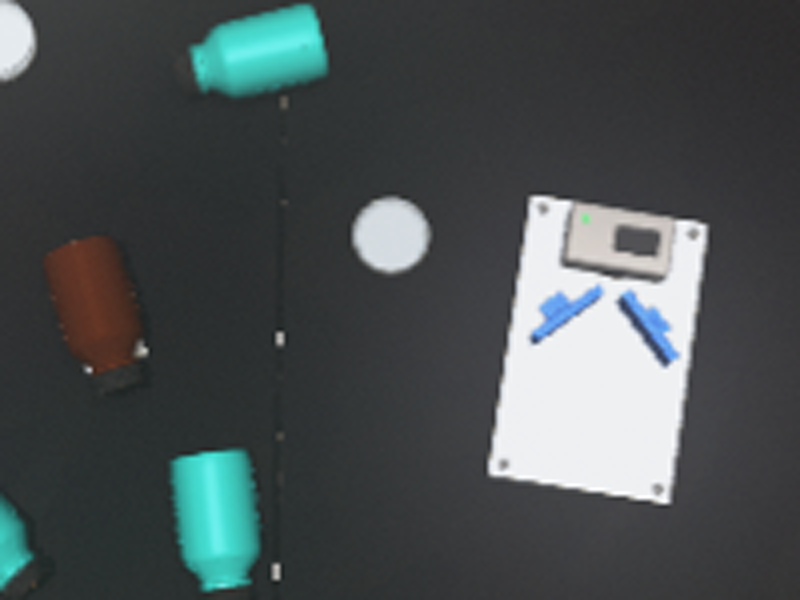

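```bash
cat >> h.py <<'E'
def rows(pos,R,vmax=40,amax=0.12):
    """print tool-frame move from the present pose to (pos,R): translation first, turn after"""
    s=status.sense();R0=Ro.from_rotvec(s["tcp_rot"]);dp=R0.inv().apply(np.array(pos)-s["ee_pos"])/10
    w=(R0.inv()*R).as_rotvec()
    n=int(np.ceil(max(np.linalg.norm(dp)*10/vmax,np.linalg.norm(w)/amax)))
    print("shift cm",dp.round(2),"turn",w.round(3),"n",n,"per row",(w/n).round(4),(dp/n).round(3))
def frame(x,z):
    z=np.array(z,float);z/=np.linalg.norm(z);x=np.array(x,float);x-=z*(x@z);x/=np.linalg.norm(x)
    return Ro.from_matrix(np.c_[x,np.cross(z,x),z])
E
python3 - <<'E'
from h import *
from scipy.optimize import least_squares as ls
d=snap("top")
q=np.array([(530,196),(708,222),(669,502),(489,475)])/4+[219.6,139.6]
w=p2w(d,q,6)[:,:2]; L=np.array([(107.5,68),(107.5,-68),(-107.5,-68),(-107.5,68)])
f=lambda p:(L@np.array([[np.cos(p[2]),np.sin(p[2])],[-np.sin(p[2]),np.cos(p[2])]])+p[:2]-w).ravel()
r=ls(f,[600,-160,-.1]); print("station",r.x.round(3),"res",r.fun.round(1))
b=p2w(d,np.array([(78,247),(122,385),(45,260),(108,237),(100,375),(143,370)])/4+[219.6,139.6],36)
print(b.round(0).tolist()); c=b[1]-b[0];print(np.linalg.norm(c),c/np.linalg.norm(c))
rows([540,185,260],frame([-.945,-.32,0],[0,0,-1]))
E
```

```text
station [ 5.95638e+02 -1.60344e+02 -1.49000e-01] res [ 1.2 -0.4 -0.3  1.  -0.9 -0.7 -0.  -0. ]
[[662.0, 228.0, 36.0], [561.0, 193.0, 36.0], [652.0, 252.0, 36.0], [670.0, 206.0, 36.0], [568.0, 209.0, 36.0], [572.0, 178.0, 36.0]]
107.86498258546087 [-0.94355647 -0.33121171  0.        ]
shift cm [-56.74  68.7   -2.86] turn [ 0.001 -0.    -0.106] n 23 per row [ 0.     -0.     -0.0046] [-2.467  2.987 -0.124]
```

The plate corner residuals are about 1 mm. The bottle axis measures 108 mm against a true 112 mm, so both measurements make sense. Next I move above the bottle.

{"method": "carry_out", "body": {"plan": [[0, 0, -0.005, -2.47, 2.99, -0.12, 1], [0, 0, -0.005, -2.47, 2.99, -0.12, 1], [0, 0, -0.005, -2.47, 2.99, -0.12, 1], [0, 0, -0.005, -2.47, 2.99, -0.12, 1], [0, 0, -0.005, -2.47, 2.99, -0.12, 1], [0, 0, -0.005, -2.47, 2.99, -0.12, 1], [0, 0, -0.005, -2.47, 2.99, -0.12, 1], [0, 0, -0.005, -2.47, 2.99, -0.12, 1]]}}

```text
time: 0.92
ee_pos: [272.7, -329.0, 241.0]
tcp_rot: [-0.408, 3.115, -0.0]
wrist_force: [0.9, 0.4, 0.5]
gripper_width: 85.0
grasp_force: 0.0
```

```bash
cat > log.py <<'E'
from h import *
import json
s=status.sense();open("log.jsonl","a").write(json.dumps([list(map(float,s["qpos"])),list(map(float,s["ee_pos"])),list(map(float,s["tcp_rot"]))])+"\n")
E
cat > /dev/null; python3 log.py; python3 -c "
from h import *
rows([540,185,260],frame([-.945,-.32,0],[0,0,-1]))"
```

```text
shift cm [-39.07  42.78  -1.89] turn [-0.     0.    -0.066] n 15 per row [-0.      0.     -0.0044] [-2.605  2.852 -0.126]
```

{"method": "carry_out", "body": {"plan": [[0, 0, -0.005, -2.47, 2.99, -0.12, 1], [0, 0, -0.005, -2.47, 2.99, -0.12, 1], [0, 0, -0.005, -2.47, 2.99, -0.12, 1], [0, 0, -0.005, -2.47, 2.99, -0.12, 1], [0, 0, -0.005, -2.47, 2.99, -0.12, 1], [0, 0, -0.005, -2.47, 2.99, -0.12, 1], [0, 0, -0.005, -2.47, 2.99, -0.12, 1], [0, 0, -0.005, -2.47, 2.99, -0.12, 1]]}}

```text
time: 1.58
ee_pos: [396.9, -44.5, 251.0]
tcp_rot: [-0.472, 3.105, 0.0]
wrist_force: [1.0, -0.6, 1.1]
gripper_width: 85.5
grasp_force: 0.0
```

```bash
python3 log.py; python3 -c "
from h import *
print(status.sense()['ee_pos'],status.sense()['qpos'])
rows([540,185,260],frame([-.945,-.32,0],[0,0,-1]))"
```

```text
[396.86339403 -44.49800736 250.97462724] [ 3.00053550e-01 -3.08793423e-02 -4.62774394e-01  4.18957535e-05
 -1.13772632e+00 -1.56922717e+00]
shift cm [-20.49  17.66  -0.88] turn [-0.     0.001 -0.025] n 7 per row [-0.      0.0002 -0.0036] [-2.927  2.523 -0.126]
```

{"method": "carry_out", "body": {"plan": [[0, 0, -0.004, -2.93, 2.52, -0.13, 1], [0, 0, -0.004, -2.93, 2.52, -0.13, 1], [0, 0, -0.004, -2.93, 2.52, -0.13, 1], [0, 0, -0.004, -2.93, 2.52, -0.13, 1], [0, 0, -0.004, -2.93, 2.52, -0.13, 1], [0, 0, -0.004, -2.93, 2.52, -0.13, 1], [0, 0, 0, -2.9, 2.5, 0, 1]]}}

```text
time: 2.17
ee_pos: [538.1, 186.0, 258.5]
tcp_rot: [-0.509, 3.1, 0.0]
wrist_force: [1.1, -0.2, 0.3]
gripper_width: 85.2
grasp_force: 0.0
```

```bash
python3 log.py; python3 - <<'E'
from h import *
s=status.sense();print(s["ee_pos"],s["qpos"].round(3))
d=snap("wrist");cv2.imwrite("pics/w1.png",d["pixels"][:,:,::-1])
import pickle;pickle.dump({k:np.array(v) for k,v in d.items() if k!="mount"},open("w1.pkl","wb"))
E
```

```text
[538.07890237 186.04662724 258.53395159] [ 0.617  0.272 -0.088  0.    -1.21  -1.863]
```

View pics/w1.png

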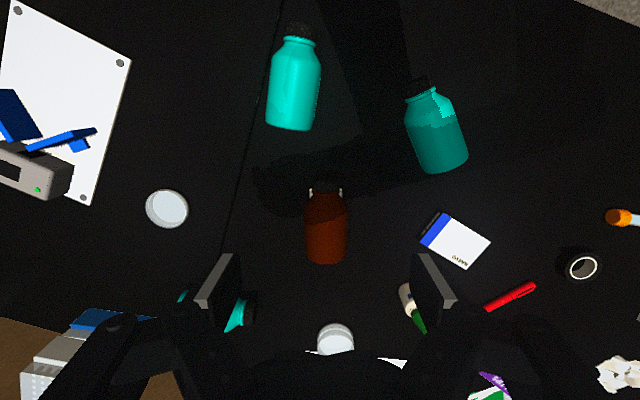

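The picture shows the amber bottle at columns 303-348 and rows 185-265, its cap up towards the robot. The two turquoise look-alikes are at (295,85) and (437,130), and the dish is at (167,208). Next I fit the bottle axis and the arm geometry.

```bash
python3 - <<'E'
from h import *
import pickle,json
from scipy.optimize import least_squares as ls
d=pickle.load(open("w1.pkl","rb"));p=d["pixels"].astype(int)
m=((p[...,0]>35)&(p[...,0]>2*p[...,2]+10)&(p[...,0]>1.6*p[...,1])).astype(np.uint8); m[:170]=0;m[285:]=0;m[:,:280]=0;m[:,370:]=0
ys=np.arange(215,252);E=np.array([(np.where(m[y])[0].min()-.5,np.where(m[y])[0].max()+.5) for y in ys])
L=np.polyfit(ys,E[:,0],1);Rr=np.polyfit(ys,E[:,1],1);print(L,Rr,np.where(m.any(1))[0][[0,-1]])
# fit axis point y0,yaw: project cylinder silhouette: tangents
U=p2w(d,np.c_[(E[:,0]+E[:,1])/2,ys],36)
v=np.polyfit(U[:,0],U[:,1],1);print("axis y=",v,"yaw",np.arctan(v[0]))
Lw=p2w(d,np.c_[E[:,0],ys],36);Rw=p2w(d,np.c_[E[:,1],ys],36);print("width at z36",np.linalg.norm(Lw-Rw,axis=1)[[0,18,36]].round(1))
c=-d["R"].T@d["t"];print("cam",c.round(0))
yb=np.where(m.any(1))[0][-1]+.5;xb=np.mean(np.where(m[int(yb)])[0]);print("base rim top",p2w(d,(xb,yb),65.5).round(1), "base if top cam ",)
P=[json.loads(l) for l in open("log.jsonl")]
P.append([[-1.091,.386,.007,-.001,-1.194,-.259],[136.765,-609.242,230.217],[.346,-3.122,-.003]])
q=np.array([a[0] for a in P]);e=np.array([a[1] for a in P]);r=np.hypot(e[:,0],e[:,1])
dl=r*np.sin(np.arctan2(e[:,1],e[:,0])-q[:,0]);print("lat",dl.round(1));rho=np.sqrt(r**2-dl**2)
psi=-q[:,1]+q[:,2]
A=np.zeros((8,5));A[:4,0]=1;A[:4,1]=np.sin(q[:,1]);A[4:,1]=np.cos(q[:,1]);A[:4,2]=np.cos(psi);A[4:,2]=np.sin(psi);A[:4,3]=-np.sin(psi);A[4:,3]=np.cos(psi);A[4:,4]=1
x,res,rk,sv=np.linalg.lstsq(A,np.r_[rho,e[:,2]],rcond=None);print("a0,L2,L4,e,h-L6",x.round(1),(A@x-np.r_[rho,e[:,2]]).round(1),sv)
E
```

```text
[-6.04551920e-02  3.19721195e+02] [-3.31910858e-02  3.53990280e+02] [192 264]
axis y= [ 0.29011148 34.99417174] yaw 0.2823602489521631
width at z36 [50.8 57.3 55.8]
cam [460. 160. 401.]
base rim top [[660.7 227.2  65.5]] base if top cam 
lat [-159.8 -159.8 -159.8 -159.9]
a0,L2,L4,e,h-L6 [   3.2  560.2  423.9  -11.2 -121.4] [-0.2  0.2 -0.2  0.2  0.  -0.1 -0.1  0.1] [3.45014394 2.82787865 0.30954548 0.05569888 0.02623689]
```

```bash
cat > g.py <<'E'
from h import *
u=np.array([.952,.305,0]);a=.5*u+np.array([0,0,-.866]);R=frame(-u,a)
G=np.array([603.9,208.7,36]);T=G+18.7*a
E
python3 - <<'E'
from g import *
print(T,R.as_rotvec());rows(T-110*a,R)
E
```

```text
[612.8012  211.55175  19.8058 ] [-0.40489143  2.59085971  0.10846156]
shift cm [-1.84 -0.25 14.22] turn [ 0.005 -0.52   0.018] n 5 per row [ 0.001  -0.104   0.0036] [-0.368 -0.05   2.844]
```

{"method": "carry_out", "body": {"plan": [[0.001, -0.104, 0.004, 0, 0, 0, 1], [0.001, -0.104, 0.004, 0, 0, 0, 1], [0.001, -0.104, 0.004, 0, 0, 0, 1], [0.001, -0.104, 0.004, 0, 0, 0, 1], [0.001, -0.104, 0.004, 0, 0, 0, 1], [0, 0, 0, 0, 0, 0, 1]]}}

```text
time: 2.72
ee_pos: [527.3, 176.7, 247.6]
tcp_rot: [-0.404, 2.611, 0.093]
wrist_force: [-3.4, -4.2, -4.3]
gripper_width: 85.3
grasp_force: 0.0
```

```bash
python3 log.py; python3 - <<'E'
from g import *
print(status.sense()["qpos"].round(3));rows(T-110*a,R);rows(T,R)
E
```

```text
[ 0.691  0.033 -0.662  0.448 -0.447 -2.318]
shift cm [ 3.13  0.83 13.39] turn [-0.009 -0.021 -0.001] n 4 per row [-0.0022 -0.0053 -0.0001] [0.783 0.209 3.347]
shift cm [ 2.9   0.93 24.38] turn [-0.009 -0.021 -0.001] n 7 per row [-0.0013 -0.003  -0.0001] [0.414 0.133 3.484]
```

```bash
cat > kin.py <<'E'
import numpy as np,json
from scipy.spatial.transform import Rotation as Ro
from scipy.optimize import least_squares as ls
P=[json.loads(l) for l in open("log.jsonl")]+[[[-1.091,.386,.007,-.001,-1.194,-.259],[136.765,-609.242,230.217],[.346,-3.122,-.003]]]
B=Ro.from_matrix(np.array([[0,0,1],[0,1,0],[-1,0,0]]))  # x->tool z ... completed by J6 offset
def fk(q,k,s4=1,s6=1):
    a0,L2,L4,e,h,L6,lat,o6=k
    psi=-q[1]+q[2];Z=Ro.from_euler("z",q[0])
    W=np.array([a0+L2*np.sin(q[1])+L4*np.cos(psi)-e*np.sin(psi),lat,h+L2*np.cos(q[1])+L4*np.sin(psi)+e*np.cos(psi)])
    R=Z*Ro.from_euler("y",-psi)*Ro.from_euler("x",s4*q[3])*Ro.from_euler("y",-q[4])*Ro.from_euler("x",s6*q[5]+o6)*B
    return Z.apply(W)+R.as_matrix()[:,2]*L6,R
def fit():
    best=None
    for s4 in(1,-1):
        for s6 in(1,-1):
            for o in(0,1.57,3.14,-1.57):
                def f(k):
                    out=[]
                    for q,p,r in P:
                        X,R=fk(q,k,s4,s6);out+=list((X-p)/1)+list((R.inv()*Ro.from_rotvec(r)).as_rotvec()*200)
                    out+=list((k[:7]-np.array([0,560,424,-11,150,270,-160]))*[.05,.02,.02,.05,0.001,0.001,.1])
                    return np.array(out)
                r=ls(f,[0,560,424,-11,150,270,-160,o])
                if best is None or r.cost<best[0]: best=(r.cost,r.x,s4,s6,r.fun)
    return best
Qlo=np.array([-3.14,-1.21,-1.07,-3.16,-2.99,-3.1]);Qhi=np.array([3.14,2.06,1.41,2.05,-.16,3.1])
def ik(p,R,q0,b):
    f=lambda q:np.r_[(fk(q,b[1],b[2],b[3])[0]-p)/200,(R.inv()*fk(q,b[1],b[2],b[3])[1]).as_rotvec(),(q-q0)*1e-4]
    r=ls(f,np.clip(q0,Qlo+.01,Qhi-.01),bounds=(Qlo,Qhi));return r.x,np.linalg.norm(r.fun)
E
python3 - <<'E'
from kin import *;import pickle
from h import status,frame
b=fit();print(b[0],b[1].round(2),b[2:4],b[4][:-7].round(1));pickle.dump(b,open("kin.pkl","wb"))
q0=status.sense()["qpos"]
u=np.array([.952,.305,0]);G=np.array([603.9,208.7,36])
for t in (0,10,20,30):
    t=np.radians(t);a=np.sin(t)*u-np.cos(t)*np.array([0,0,1]);R=frame(-u,a)
    for h in(110,0): q,e=ik(G+18.7*a-h*a,R,q0,b);print("grasp",t.round(2),h,q.round(2),e.round(4))
# place: tool az relative station, pitch t below horizontal
S=np.array([595.6,-160.3,6]);y0=-.149
for x in(-60,0):
  C=S+x*np.array([np.cos(y0),np.sin(y0),0])+[0,0,60]
  for t in(0,10,20,30):
    for az in(-90,-45,0,45,90):
        t_=np.radians(t);A=np.radians(az)+y0
        a=np.array([np.cos(t_)*np.cos(A),np.cos(t_)*np.sin(A),-np.sin(t_)]);R=frame([0,0,1],a)
        best=min((ik(C+18.7*a,R,np.array(s),b) for s in([.1,.5,-.5,-3,-.8,-1],[.1,.5,-.5,-1.5,-.8,0],[.1,.5,-.5,1.5,-.8,-1],[.1,.5,-.5,-3,-.8,-3],[.1,.5,-.5,-1.5,-.8,-3])),key=lambda v:v[1])
        print(x,t,az,best[0].round(2),best[1].round(4)) if best[1]<.02 else None
E
```

```text
304.609722798156 [ 183.94  584.86  193.02   58.92  -13.84  285.85 -157.17   -1.57] (-1, -1) [  6.   -0.3  11.4   0.   -0.    0.   -0.6   2.6   6.6   0.    0.    0.
  -4.8  -0.2  -7.6   0.   -0.    0.    4.6 -10.4  -5.6  -0.   -0.    0.
   3.1   0.5  -4.8   0.1   0.1  -0.1]
grasp 0.0 110 [ 0.58  0.46 -0.34  0.   -0.77 -1.84] 0.0001
grasp 0.0 0 [ 0.58  0.59 -0.7   0.   -0.28 -1.84] 0.0001
grasp 0.17 110 [ 0.61  0.37 -0.6   0.12 -0.44 -1.98] 0.0001
grasp 0.17 0 [ 0.6   0.56 -0.77  0.35 -0.16 -2.21] 0.0868
grasp 0.35 110 [ 0.66  0.3  -0.85  0.89 -0.16 -2.78] 0.0164
grasp 0.35 0 [ 0.64  0.53 -0.82  1.2  -0.16 -3.1 ] 0.2007
grasp 0.52 110 [ 0.67  0.26 -0.9   1.2  -0.16 -3.1 ] 0.1695
grasp 0.52 0 [ 0.64  0.51 -0.8   1.22 -0.16 -3.1 ] 0.3355
-60 20 90 [-0.43  0.88 -1.06 -1.44 -1.15 -1.18] 0.0001
-60 30 90 [-0.4   0.78 -1.02 -1.46 -1.01 -1.31] 0.0002
0 0 90 [-0.43  1.07 -0.87 -1.31 -1.47 -1.21] 0.0002
0 10 90 [-0.42  0.98 -0.84 -1.35 -1.34 -1.33] 0.0002
0 20 -90 [ 0.39  0.88 -1.06  1.19 -1.05 -1.94] 0.0001
0 20 90 [-0.4   0.89 -0.8  -1.36 -1.2  -1.45] 0.0002
0 30 -90 [ 0.36  0.78 -1.    1.18 -0.96 -1.8 ] 0.0001
0 30 90 [-0.37  0.8  -0.76 -1.34 -1.05 -1.58] 0.0002
```

```bash
python3 - <<'E'
s=open("kin.py").read()
s=s.replace("a0,L2,L4,e,h,L6,lat,o6=k","a0,L2,L4,e,h,L6,lat,o6,wy,wz,v=k")
s=s.replace("    R=Z*Ro.from_euler(\"y\",-psi)*Ro.from_euler(\"x\",s4*q[3])*Ro.from_euler(\"y\",-q[4])*","    F=Z*Ro.from_euler(\"y\",-psi)*Ro.from_euler(\"x\",s4*q[3]);H=F*Ro.from_euler(\"y\",-q[4]);R=H*")
s=s.replace("+R.as_matrix()[:,2]*L6,R","+F.apply([0,wy,wz])+H.apply([L6,0,v]),R")
s=s.replace("for s4 in(1,-1)","for s4 in(-1,)").replace("for s6 in(1,-1)","for s6 in(-1,)").replace("for o in(0,1.57,3.14,-1.57)","for o in(-1.57,)")
s=s.replace("out+=list((k[:7]-np.array([0,560,424,-11,150,270,-160]))*[.05,.02,.02,.05,0.001,0.001,.1])","out+=list((np.delete(k,7)-np.array([0,560,424,0,150,270,-160,0,0,0]))*[.02,.005,.005,.02,.002,.002,.003,.003,.02,.02])")
s=s.replace("-160,o])","-160,o,0,0,0])")
open("kin.py","w").write(s)
E
python3 - <<'E'
from kin import *
from h import rows,frame
b=fit();print(b[0],b[1].round(2),b[4][:-10].reshape(-1,6)[:,:3].round(1))
from g import *
R=frame(-u,[0,0,-1]);rows([603.9,208.7,150],R)
E
```

```text
0.30352866160885295 [  -4.29  564.01  422.48   -3.07  171.11  305.31   -7.79   -1.57 -152.11
    1.19    4.5 ] [[-0.1 -0.1  0. ]
 [ 0.1 -0.1  0. ]
 [ 0.  -0.1  0.1]
 [ 0.  -0.  -0. ]
 [ 0.3  0.1 -0.1]]
shift cm [-2.55  0.83 12.52] turn [-0.009  0.502 -0.003] n 5 per row [-0.0017  0.1005 -0.0006] [-0.51   0.166  2.505]
```

```bash
python3 - <<'E'
from kin import *;import pickle
from h import status,frame
b=fit();pickle.dump(b,open("kin.pkl","wb"))
k=b[1]
def pts(q):
    X,R=fk(q,k,-1,-1);z=R.as_matrix()[:,2];W2=X-z*k[5]
    F=Ro.from_euler("z",q[0])*Ro.from_euler("y",q[1]-q[2])*Ro.from_euler("x",-q[3])
    return (W2-F.apply([0,k[8],k[9]])).round(0),W2.round(0)
q0=status.sense()["qpos"]
u=np.array([.952,.305,0]);G=np.array([603.9,208.7,36])
for t in (0,10,20,30):
    t=np.radians(t);a=np.sin(t)*u-np.cos(t)*np.array([0,0,1]);R=frame(-u,a)
    for h in(110,0): q,e=ik(G+18.7*a-h*a,R,q0,b);print("grasp",t.round(2),h,q.round(2),e.round(4))
S=np.array([595.6,-160.3,6]);y0=-.149
rng=np.random.default_rng(0);seeds=[np.array([rng.uniform(-1,1),rng.uniform(-.5,1.2),rng.uniform(-1,.5),rng.uniform(-3.1,2),rng.uniform(-2.5,-.2),rng.uniform(-3,3)]) for _ in range(14)]
for x in(-60,0):
  C=S+x*np.array([np.cos(y0),np.sin(y0),0])+[0,0,60]
  for t in(0,15,30):
    for az in(-90,-45,0,45,90):
        t_=np.radians(t);A=np.radians(az)+y0
        a=np.array([np.cos(t_)*np.cos(A),np.cos(t_)*np.sin(A),-np.sin(t_)]);R=frame([0,0,1],a)
        sol=[]
        for s in seeds:
            q,e=ik(C+18.7*a,R,s,b)
            if e<.005 and not any(np.abs(q-o).max()<.1 for o in sol): sol.append(q)
        for q in sol: print(x,t,az,q.round(2),*pts(q))
E
```

```text
grasp 0.0 110 [ 0.59  0.49 -0.09  0.   -0.99 -1.85] 0.0001
grasp 0.0 0 [ 0.59  0.62 -0.19  0.   -0.76 -1.85] 0.0001
grasp 0.17 110 [ 0.62  0.4  -0.31  0.08 -0.7  -1.94] 0.0001
grasp 0.17 0 [ 0.61  0.57 -0.36  0.11 -0.48 -1.96] 0.0001
grasp 0.35 110 [ 0.64  0.32 -0.56  0.31 -0.37 -2.18] 0.0
grasp 0.35 0 [ 0.59  0.53 -0.59  0.48 -0.16 -2.31] 0.0318
grasp 0.52 110 [ 0.6   0.28 -0.74  0.61 -0.16 -2.44] 0.1044
grasp 0.52 0 [ 0.56  0.53 -0.45 -0.12 -0.16 -1.67] 0.1649
-60 0 -90 [ 0.36  0.96 -0.61  1.06 -1.57 -1.57] [428. 153.  66.] [579. 132.  66.]
-60 0 0 [-0.81  1.09 -0.84 -2.45 -1.85 -1.34] [ 232. -256.   32.] [ 253. -109.   66.]
-60 0 45 [-0.83  0.9  -0.31 -1.67 -1.53 -1.93] [ 391. -436.  119.] [ 306. -322.   66.]
-60 0 90 [-0.63  1.    0.18 -1.21 -1.89 -2.26] [ 610. -451.  163.] [ 494. -435.   66.]
-60 15 -90 [ 0.35  0.83 -0.64  1.05 -1.36 -1.48] [428. 147. 127.] [577. 122. 140.]
-60 15 0 [-0.81  0.83 -0.87 -2.5  -1.42 -1.49] [ 238. -260.  128.] [ 262. -110.  140.]
-60 15 45 [-0.77  0.74 -0.33 -1.58 -1.26 -2.09] [ 409. -409.  214.] [ 314. -316.  140.]
-60 15 90 [-0.59  0.88  0.13 -1.0
[... 710 characters left out ...]
75.] [ 553. -444.   66.]
0 15 -90 [ 0.3   0.87 -0.5   1.09 -1.4  -1.39] [490. 142. 114.] [637. 113. 140.]
0 15 0 [-0.71  0.79 -0.75 -2.58 -1.28 -1.59] [ 301. -270.  143.] [ 322. -119.  140.]
0 15 45 [-0.71  0.76 -0.22 -1.61 -1.23 -2.19] [ 466. -410.  225.] [ 373. -325.  140.]
0 15 90 [-0.56  0.93  0.27 -1.11 -1.72 -2.4 ] [ 661. -420.  248.] [ 555. -434.  140.]
0 30 -90 [ 0.27  0.76 -0.51  1.03 -1.19 -1.28] [491. 127. 171.] [632.  85. 209.]
0 30 0 [-0.64  0.58 -0.65 -2.5  -0.76 -1.8 ] [ 347. -272.  240.] [ 350. -123.  209.]
0 30 45 [-0.59  0.63 -0.21 -1.42 -0.97 -2.45] [ 501. -350.  310.] [ 396. -308.  209.]
0 30 90 [-0.49  0.82  0.21 -0.96 -1.52 -2.46] [ 663. -361.  311.] [ 559. -406.  209.]
```

```bash
cat > g.py <<'E'
from h import *
t=np.radians(15);u=np.array([.952,.305,0]);a=np.sin(t)*u+np.array([0,0,-np.cos(t)]);R=frame(-u,a)
G=np.array([603.9,208.7,37]);T=G+18.7*a
S=np.array([595.6,-160.3,6]);y0=-.149;sx=np.array([np.cos(y0),np.sin(y0),0]);sy=np.array([-np.sin(y0),np.cos(y0),0])
a2=-np.cos(t)*sy-np.sin(t)*np.array([0,0,1]);R2=frame([0,0,1],a2)
E
python3 - <<'E'
from g import *;from kin import ik;import pickle
from scipy.spatial.transform import Slerp
b=pickle.load(open("kin.pkl","rb"));b=(b[0],b[1],-1,-1)
q=np.array([.61,.5,-.3,.2,-.4,-2.]);
q,e=ik(T,R,q,b);print(q.round(2),e.round(4))
P0=T+[0,0,130];P1=S-70*sx+[0,0,66+90]+18.7*a2;sl=Slerp([0,1],R.__class__.concatenate([R,R2]))
print("turn",(R.inv()*R2).magnitude())
for f in np.linspace(0,1,9):
    q,e=ik(P0+f*(P1-P0),sl(f),q,b);print(f,q.round(2),e.round(4))
q,e=ik(P1-[0,0,90],R2,q,b);print(q.round(2),e.round(4))
rows(T-100*a,R)
E
```

```text
[ 0.61  0.54 -0.48  0.25 -0.31 -2.11] 0.0
turn 1.8529168474426985
0.0 [ 0.62  0.37 -0.32  0.13 -0.64 -1.98] 0.0
0.125 [ 0.58  0.4  -0.24  0.14 -0.86 -1.81] 0.0
0.25 [ 0.55  0.44 -0.21  0.2  -1.05 -1.68] 0.0
0.375 [ 0.53  0.48 -0.2   0.28 -1.18 -1.57] 0.0
0.5 [ 0.51  0.52 -0.23  0.39 -1.28 -1.48] 0.0
0.625 [ 0.49  0.56 -0.3   0.51 -1.35 -1.41] 0.0
0.75 [ 0.47  0.59 -0.4   0.66 -1.38 -1.36] 0.0
0.875 [ 0.43  0.62 -0.52  0.82 -1.41 -1.34] 0.0
1.0 [ 0.37  0.66 -0.65  1.01 -1.44 -1.34] 0.0
[ 0.36  0.81 -0.66  1.04 -1.36 -1.49] 0.0
shift cm [ 0.95  0.85 14.53] turn [-0.009  0.241 -0.002] n 4 per row [-0.0022  0.0602 -0.0004] [0.239 0.211 3.633]
```

{"method": "carry_out", "body": {"plan": [[0, 0, 0, 0.24, 0.21, 3.63, 1], [0, 0, 0, 0.24, 0.21, 3.63, 1], [0, 0.06, 0, 0.24, 0.21, 3.63, 1], [0, 0.06, 0, 0, 0.21, 3.63, 1], [-0.004, 0.06, 0, 0, 0, 0, 1], [-0.005, 0.06, 0, 0, 0, 0, 1], [0, 0, 0, 0, 0, 0, 1]]}}

```text
time: 3.3
ee_pos: [598.5, 212.1, 134.3]
tcp_rot: [-0.434, 2.828, 0.074]
wrist_force: [0.5, 0.5, 1.5]
gripper_width: 85.7
grasp_force: 0.0
```

```bash
python3 - <<'E'
from g import *
rows(T,R)
d=snap("wrist");p=cv2.convertScaleAbs(d["pixels"],alpha=2.5)[:,:,::-1].copy()
for s in(-56,0,19,56):
    for v in w2p(d,np.array([G+[3.8,1.2,-1]-s*u])): cv2.circle(p,tuple(int(i) for i in v),3,(0,255,0),-1)
cv2.imwrite("pics/w2.png",p)
E
```

```text
shift cm [ 2.37 -0.59 11.32] turn [ 0.007  0.023 -0.006] n 3 per row [ 0.0023  0.0075 -0.0022] [ 0.791 -0.195  3.774]
```

View pics/w2.png

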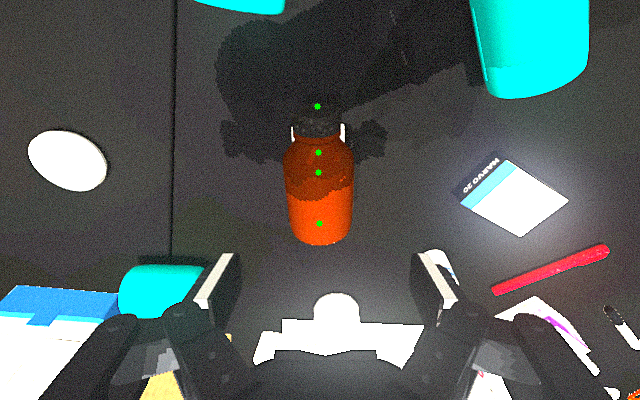

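The bottle axis projects onto the bottle at columns 317-320, from the cap top at row 106 to the base at row 224. The jaws stand evenly on either side, so I descend.

{"method": "carry_out", "body": {"plan": [[0, 0.02, 0, 1.2, -0.3, 2.0, 1], [0, 0, 0, 1.17, -0.29, 2.0, 1], [0, 0, 0, 0, 0, 2.45, 1], [0, 0, 0, 0, 0, 2.45, 1], [0, 0, 0, 0, 0, 2.42, 1], [0, 0, 0, 0, 0, 0, 1], [0, 0, 0, 0, 0, 0, 1]]}}

```text
time: 3.93
ee_pos: [601.7, 205.4, 17.2]
tcp_rot: [-0.438, 2.852, 0.065]
wrist_force: [-0.4, -1.1, 0.1]
gripper_width: 85.6
grasp_force: 0.0
```

```bash
python3 - <<'E'
from g import *
print(T);rows(T,R)
E
```

```text
[608.50760017 210.17617442  18.93718705]
shift cm [-0.81  0.25  0.03] turn [ 0.004 -0.002 -0.005] n 1 per row [ 0.0038 -0.0023 -0.0054] [-0.815  0.245  0.033]
```

{"method": "carry_out", "body": {"plan": [[0, 0, 0, -0.8, 0.25, 0, 1], [0, 0, 0, 0, 0, 0, 0.6], [0, 0, 0, 0, 0, 0, 0.3], [0, 0, 0, 0, 0, 0, 0], [0, 0, 0, 0, 0, 0, 0], [0, 0, 0, 0, 0, 0, 0], [0, 0, 0, 0, 0, 0, 0], [0, 0, 0, 0, 0, 0, 0]], "force": 50}}

```text
time: 4.6
ee_pos: [610.0, 210.9, 22.4]
tcp_rot: [-0.437, 2.847, 0.067]
wrist_force: [-1.7, -3.9, 5.1]
gripper_width: 57.3
grasp_force: 52.0
```

```bash
python3 - <<'E'
from g import *
print(T);rows(T,R);rows(T+[0,0,130],R)
E
```

```text
[608.50760017 210.17617442  18.93718705]
shift cm [ 0.25 -0.02  0.29] turn [ 0.005  0.003 -0.006] n 1 per row [ 0.005   0.0031 -0.0058] [ 0.251 -0.025  0.291]
shift cm [ -3.15   0.06 -12.26] turn [ 0.005  0.003 -0.006] n 4 per row [ 0.0013  0.0008 -0.0015] [-0.788  0.015 -3.064]
```

{"method": "carry_out", "body": {"plan": [[0, 0, 0, -0.4, 0, -1.5, 0], [0, 0, 0, -0.65, 0, -2.5, 0], [0, 0, 0, -0.7, 0, -2.8, 0], [0, 0, 0, -0.7, 0, -2.8, 0], [0, 0, 0, -0.7, 0, -2.6, 0], [0, 0, 0, 0, 0, 0, 0]]}}

```text
time: 5.1
ee_pos: [611.3, 211.8, 153.7]
tcp_rot: [-0.437, 2.837, 0.073]
wrist_force: [1.3, 0.4, -1.0]
gripper_width: 57.3
grasp_force: 54.5
```

```bash
python3 - <<'E'
from g import *
P1=S-70*sx+[0,0,66+90]+18.7*a2
s=status.sense();print(s["gripper_width"],s["wrist_force"]);rows(P1,R2)
w=(Ro.from_rotvec(s["tcp_rot"]).inv()*R2).as_rotvec();n=20
# constant turn per row, shift per row straight in world: tool-frame shifts for each row
Rk=Ro.from_rotvec(s["tcp_rot"]);dp=(P1-s["ee_pos"])/n/10
for k in range(n): print((w/n).round(3),Rk.inv().apply(dp).round(2));Rk=Rk*Ro.from_rotvec(w/n)
E
```

```text
57.31413446990689 [ 1.28737776  0.42824553 -0.96008627]
shift cm [ 18.91 -33.53  -6.  ] turn [ 0.615  1.407 -1.064] n 16 per row [ 0.0385  0.0879 -0.0665] [ 1.182 -2.095 -0.375]
[ 0.031  0.07  -0.053] [ 0.95 -1.68 -0.3 ]
[ 0.031  0.07  -0.053] [ 1.05 -1.63 -0.18]
[ 0.031  0.07  -0.053] [ 1.14 -1.58 -0.05]
[ 0.031  0.07  -0.053] [ 1.22 -1.51  0.08]
[ 0.031  0.07  -0.053] [ 1.29 -1.44  0.21]
[ 0.031  0.07  -0.053] [ 1.35 -1.36  0.35]
[ 0.031  0.07  -0.053] [ 1.39 -1.28  0.49]
[ 0.031  0.07  -0.053] [ 1.42 -1.18  0.62]
[ 0.031  0.07  -0.053] [ 1.43 -1.09  0.76]
[ 0.031  0.07  -0.053] [ 1.42 -0.99  0.89]
[ 0.031  0.07  -0.053] [ 1.41 -0.88  1.02]
[ 0.031  0.07  -0.053] [ 1.38 -0.77  1.14]
[ 0.031  0.07  -0.053] [ 1.33 -0.67  1.26]
[ 0.031  0.07  -0.053] [ 1.27 -0.56  1.37]
[ 0.031  0.07  -0.053] [ 1.2  -0.45  1.47]
[ 0.031  0.07  -0.053] [ 1.11 -0.34  1.56]
[ 0.031  0.07  -0.053] [ 1.01 -0.23  1.65]
[ 0.031  0.07  -0.053] [ 0.9  -0.13  1.72]
[ 0.031  0.07  -0.053] [ 0.78 -0.03  1.78]
[ 0.031  0.07  -0.053] [0.66 0.06 1.83]
```

{"method": "carry_out", "body": {"plan": [[0.031, 0.07, -0.053, 0.95, -1.68, -0.3, 0], [0.031, 0.07, -0.053, 1.05, -1.63, -0.18, 0], [0.031, 0.07, -0.053, 1.14, -1.58, -0.05, 0], [0.031, 0.07, -0.053, 1.22, -1.51, 0.08, 0], [0.031, 0.07, -0.053, 1.29, -1.44, 0.21, 0], [0.031, 0.07, -0.053, 1.35, -1.36, 0.35, 0], [0.031, 0.07, -0.053, 1.39, -1.28, 0.49, 0], [0.031, 0.07, -0.053, 1.42, -1.18, 0.62, 0]]}}

```text
time: 5.77
ee_pos: [572.8, 57.4, 148.6]
tcp_rot: [0.974, -2.675, 0.483]
wrist_force: [-0.0, 0.5, -2.7]
gripper_width: 57.0
grasp_force: 54.4
```

{"method": "carry_out", "body": {"plan": [[0.031, 0.07, -0.053, 1.43, -1.09, 0.76, 0], [0.031, 0.07, -0.053, 1.42, -0.99, 0.89, 0], [0.031, 0.07, -0.053, 1.41, -0.88, 1.02, 0], [0.031, 0.07, -0.053, 1.38, -0.77, 1.14, 0], [0.031, 0.07, -0.053, 1.33, -0.67, 1.26, 0], [0.031, 0.07, -0.053, 1.27, -0.56, 1.37, 0], [0.031, 0.07, -0.053, 1.2, -0.45, 1.47, 0], [0.031, 0.07, -0.053, 1.11, -0.34, 1.56, 0]]}}

```text
time: 6.43
ee_pos: [537.9, -93.9, 150.8]
tcp_rot: [1.217, -1.885, 0.852]
wrist_force: [-0.1, -0.6, -2.3]
gripper_width: 57.0
grasp_force: 54.5
```

{"method": "carry_out", "body": {"plan": [[0.031, 0.07, -0.053, 1.01, -0.23, 1.65, 0], [0.031, 0.07, -0.053, 0.9, -0.13, 1.72, 0], [0.031, 0.07, -0.053, 0.78, -0.03, 1.78, 0], [0.031, 0.07, -0.053, 0.66, 0.06, 1.83, 0], [0, 0, 0, 0, 0, 0, 0]]}}

```text
time: 6.85
ee_pos: [516.3, -172.2, 150.1]
tcp_rot: [1.271, -1.467, 0.969]
wrist_force: [-1.0, -0.2, -1.8]
gripper_width: 57.0
grasp_force: 54.4
```

```bash
python3 log.py; python3 - <<'E'
from g import *
P1=S-70*sx+[0,0,66+90]+18.7*a2
s=status.sense();print(s["gripper_width"],s["qpos"].round(2),s["ee_pos"],P1);rows(P1,R2)
d=snap("top");x=w2p(d,[s["ee_pos"]])[0].astype(int);print(x)
e=snap("scene");y=w2p(e,[s["ee_pos"]])[0].astype(int);print(y)
f=lambda d,x:cv2.resize(d["pixels"][max(0,x[1]-75):,max(0,x[0]-80):][:150,:130],(390,450))
cv2.imwrite("pics/p1.png",np.hstack([f(d,x),f(e,y)])[:,:,::-1])
E
```

```text
57.04943646635902 [ 0.34  0.65 -0.71  1.04 -1.42 -1.37] [ 516.26781529 -172.1992288   150.09490633] [ 523.69418678 -167.7712273   157.16008386]
shift cm [ 0.55 -0.66 -0.71] turn [ 0.006 -0.008  0.01 ] n 1 per row [ 0.0059 -0.008   0.0104] [ 0.553 -0.659 -0.712]
[380 249]
[393 189]
```

View pics/p1.png

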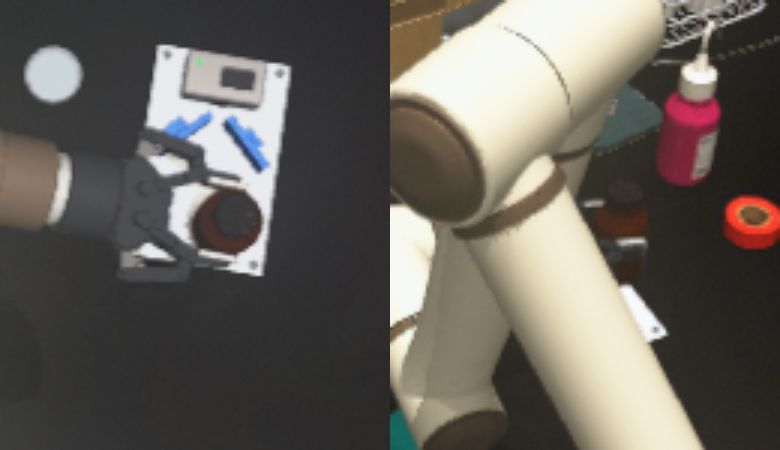

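The bottle is held upright, cap up, over the front of the plate at crop (228,220). It sits a little far back, so I move it in by about 17 mm and lower it.

```bash
python3 - <<'E'
from g import *
rows(S-58*sx+[0,0,60+9]+18.7*a2,R2)
E
```

```text
shift cm [-7.94 -1.58  1.83] turn [ 0.003 -0.003  0.003] n 3 per row [ 0.0009 -0.0011  0.0009] [-2.648 -0.527  0.61 ]
```

{"method": "carry_out", "body": {"plan": [[0, 0, 0, -1.6, -0.32, 0.37, 0], [0, 0, 0, -1.6, -0.32, 0.37, 0], [0, 0, 0, -1.6, -0.32, 0.37, 0], [0, 0, 0, -1.6, -0.32, 0.37, 0], [0, 0, 0, -1.5, -0.3, 0.35, 0], [0, 0, 0, 0, 0, 0, 0], [0, 0, 0, 0, 0, 0, 0]]}}

```text
time: 7.53
ee_pos: [537.3, -168.4, 71.4]
tcp_rot: [1.271, -1.476, 0.978]
wrist_force: [0.1, -0.1, -2.5]
gripper_width: 56.7
grasp_force: 54.5
```

```bash
python3 - <<'E'
from g import *
s=status.sense();print(s["wrist_force"].round(1));rows(S-58*sx+[0,0,60+9]+18.7*a2,R2); rows(s["ee_pos"]-[0,0,2],R2)
R0=Ro.from_rotvec(s["tcp_rot"]);G=s["ee_pos"]-R0.as_matrix()[:,2]*18.7;print("grasp pt",G,"station",(G-S)@sx,(G-S)@sy)
E
```

```text
[ 0.1 -0.1 -2.5]
shift cm [-0.09  0.15  0.17] turn [ 0.001 -0.004  0.001] n 1 per row [ 0.0006 -0.0036  0.0006] [-0.085  0.153  0.166]
shift cm [-0.19 -0.    0.05] turn [ 0.001 -0.004  0.001] n 1 per row [ 0.0006 -0.0036  0.0006] [-0.193 -0.     0.051]
grasp pt [ 539.97916612 -150.53220864   76.18232948] station -56.454577906742244 1.40269132076325
```

{"method": "carry_out", "body": {"plan": [[0, 0, 0, -0.19, 0, 0.05, 0], [0, 0, 0, -0.19, 0, 0.05, 0], [0, 0, 0, -0.19, 0, 0.05, 0], [0, 0, 0, 0, 0, 0, 0]]}}

```text
time: 7.87
ee_pos: [536.5, -169.0, 65.8]
tcp_rot: [1.271, -1.476, 0.978]
wrist_force: [0.3, -0.5, -2.1]
gripper_width: 56.9
grasp_force: 54.5
```

{"method": "carry_out", "body": {"plan": [[0, 0, 0, -0.15, 0, 0.04, 0], [0, 0, 0, 0, 0, 0, 0]]}}

```text
time: 8.03
ee_pos: [536.5, -169.1, 64.0]
tcp_rot: [1.27, -1.475, 0.977]
wrist_force: [0.4, 0.1, -2.1]
gripper_width: 57.1
grasp_force: 54.5
```

{"method": "carry_out", "body": {"plan": [[0, 0, 0, -0.1, 0, 0.03, 0], [0, 0, 0, 0, 0, 0, 0]]}}

```text
time: 8.2
ee_pos: [536.4, -169.2, 62.8]
tcp_rot: [1.27, -1.475, 0.977]
wrist_force: [-0.5, -0.5, -2.2]
gripper_width: 56.8
grasp_force: 54.5
```

{"method": "carry_out", "body": {"plan": [[0, 0, 0, -0.12, 0, 0.03, 0], [0, 0, 0, 0, 0, 0, 0]]}}

```text
time: 8.37
ee_pos: [536.4, -169.2, 61.5]
tcp_rot: [1.27, -1.475, 0.977]
wrist_force: [0.3, 0.2, -2.5]
gripper_width: 56.9
grasp_force: 54.5
```

{"method": "carry_out", "body": {"plan": [[0, 0, 0, -0.1, 0, 0.03, 0], [0, 0, 0, 0, 0, 0, 0]]}}

```text
time: 8.53
ee_pos: [536.5, -169.3, 61.2]
tcp_rot: [1.269, -1.474, 0.978]
wrist_force: [-0.0, -0.4, -0.5]
gripper_width: 56.8
grasp_force: 54.7
```

{"method": "carry_out", "body": {"plan": [[0, 0, 0, -0.1, 0, 0.03, 0], [0, 0, 0, 0, 0, 0, 0]]}}

```text
time: 8.7
ee_pos: [536.4, -169.4, 61.1]
tcp_rot: [1.267, -1.473, 0.98]
wrist_force: [-1.2, 1.9, 6.0]
gripper_width: 57.3
grasp_force: 54.9
```

Contact came at grasp height 66 mm, as predicted. I ease off 1 mm and open.

{"method": "carry_out", "body": {"plan": [[0, 0, 0, 0.08, 0, -0.02, 0], [0, 0, 0, 0, 0, 0, 0.5], [0, 0, 0, 0, 0, 0, 0.8], [0, 0, 0, 0, 0, 0, 1], [0, 0, 0, 0, 0, 0, 1], [0, 0, 0, 0, 0, 0, 1], [0, 0, 0, 0, 0, 0, 1], [0, 0, 0, 0, 0, 0, 1]]}}

```text
time: 9.37
ee_pos: [536.5, -169.2, 60.2]
tcp_rot: [1.271, -1.475, 0.977]
wrist_force: [0.5, 0.1, 0.7]
gripper_width: 85.7
grasp_force: 0.0
```

{"method": "carry_out", "body": {"plan": [[0, 0, 0, 0, 0, -0.5, 1], [0, 0, 0, 0, 0, -1.2, 1], [0, 0, 0, 0, 0, -2, 1], [0, 0, 0, 0, 0, -2, 1], [0, 0, 0, 0, 0, -2, 1], [0, 0, 0, 0, 0, 0, 1], [0, 0, 0, 0, 0, 0, 1], [0, 0, 0, 0, 0, 0, 1]]}}

```text
time: 10.03
ee_pos: [547.2, -95.7, 79.9]
tcp_rot: [1.27, -1.474, 0.977]
wrist_force: [0.2, -0.1, 0.0]
gripper_width: 85.3
grasp_force: 0.0
```

```bash
python3 - <<'E'
from g import *
s=status.sense();print(s["ee_pos"])
d=snap("wrist");e=snap("top");
f=lambda d,n:d["pixels"]
t=cv2.resize(e["pixels"][170:290,310:430],(400,400),interpolation=cv2.INTER_CUBIC)
cv2.imwrite("pics/p2.png",np.hstack([d["pixels"][:,120:520],t])[:,:,::-1])
print("pred bottle top px (z118) at station -57:",w2p(e,[S-56.5*sx+1.4*sy+[0,0,112]]))
E
```

```text
[547.23241443 -95.71875468  79.89867502]
pred bottle top px (z118) at station -57: [[371.27425387 241.32184778]]
```

View pics/p2.png

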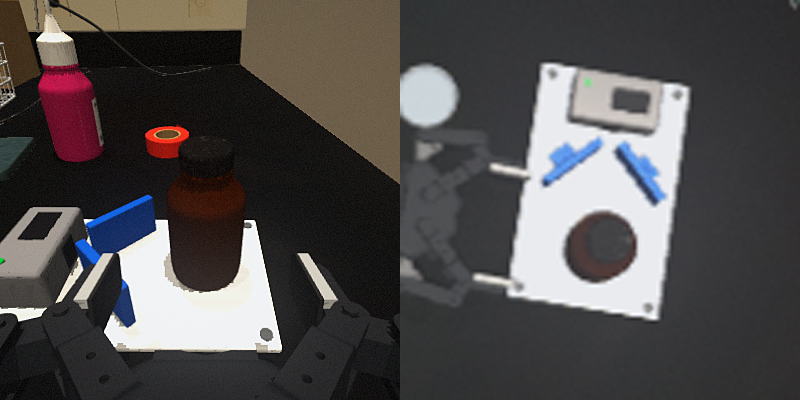

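The bottle stands upright in front of the V, its cap at right-crop (608,243), and the plate is clear. I measure its lateral offset from the V and the approach for a steeper (25°) fresh grasp.

```bash
cat >> g.py <<'E'
t3=np.radians(25);a3=-np.cos(t3)*sy-np.sin(t3)*np.array([0,0,1]);R3=frame([0,0,1],a3)
E
python3 - <<'E'
from g import *
d=snap("top");p=d["pixels"]
def st(X): return np.c_[(X-S)@sx,(X-S)@sy].round(1).tolist()
c=lambda L:np.array(L,float)*.3+[310-120-.35,170-.35]
print("cap",st(p2w(d,c([(608,243)]),118)))
hs=p.astype(int);m=(hs[...,2]>100)&(hs[...,2]>hs[...,0]+50);m[:200]=0;m[245:]=0;m[:,:345]=0;m[:,400:]=0
n,l,sts,cen=cv2.connectedComponentsWithStats(m.astype(np.uint8))
for i in range(1,n):
    if sts[i,4]>20:
        q=cv2.minAreaRect(np.argwhere(l==i)[:,::-1].astype(np.float32));print(sts[i,4],"centroid",st(p2w(d,[cen[i]],44)),st(p2w(d,cv2.boxPoints(q),46)))
# body silhouette: dark on white plate, the plate right & below: circle fit of non-white inside plate
g=cv2.cvtColor(p,cv2.COLOR_RGB2GRAY);mm=(g<110).astype(np.uint8);mm[:225]=0;mm[262:]=0;mm[:,:352]=0;mm[:,:]=mm
n,l,sts,cen=cv2.connectedComponentsWithStats(mm);i=l[243,371];print("blob",sts[i],cen[i])
B=S-58.5*sx;th=np.linspace(0,2*np.pi,60)
for y in(-4,0,4):
    X=np.vstack([B+y*sy+r*(np.c_[np.cos(th),np.sin(th),0*th])+[0,0,z] for z,r in((0,29.5),(75,29.5),(112,18))]);v=w2p(d,X);print(y,v.min(0).round(1),v.max(0).round(1))
rows(S-56.5*sx+[0,0,63]+18.7*a3-75*a3,R3)
E
```

```text
cap [[-59.5, -1.2]]
95 centroid [[17.3, 34.3]] [[5.7, 64.7], [49.1, 20.6], [34.0, 6.2], [-9.2, 50.3]]
85 centroid [[17.0, -31.7]] [[34.9, -5.4], [46.1, -16.9], [1.3, -59.4], [-9.8, -48.0]]
blob [359 234  22  21 346] [369.65317919 243.77745665]
-4 [358.2 233.2] [381.7 255.7]
0 [356.9 233. ] [380.3 255.5]
4 [355.6 232.7] [378.9 255.3]
shift cm [ 1.37 -0.1   0.14] turn [ 0.003 -0.18   0.002] n 2 per row [ 0.0016 -0.0899  0.0009] [ 0.685 -0.049  0.07 ]
```

{"method": "carry_out", "body": {"plan": [[0, 0, 0, 1.37, -0.1, 0.1, 1], [0.001, -0.09, 0.001, 0, 0, 0, 1], [0.001, -0.09, 0.001, 0, 0, 0, 1], [0, 0, 0, 0, 0, 0, 1], [0, 0, 0, 0, 0, 0, 1]]}}

```text
time: 10.6
ee_pos: [547.9, -101.1, 94.8]
tcp_rot: [1.386, -1.615, 0.886]
wrist_force: [0.5, 0.3, -0.2]
gripper_width: 85.4
grasp_force: 0.0
```

```bash
python3 - <<'E'
from g import *
rows(S-56.5*sx-3*sy+[0,0,63]+18.7*a3,R3)
E
```

```text
shift cm [-0.02  0.06  7.89] turn [-0.     0.001 -0.003] n 2 per row [-0.0001  0.0005 -0.0017] [-0.012  0.028  3.947]
```

{"method": "carry_out", "body": {"plan": [[0, 0, 0, 0, 0.03, 2, 1], [0, 0, 0, 0, 0.03, 2, 1], [0, 0, 0, 0, 0, 2, 1], [0, 0, 0, 0, 0, 1.4, 1], [0, 0, 0, 0, 0, 0.5, 1], [0, 0, 0, 0, 0, 0, 1], [0, 0, 0, 0, 0, 0, 1]]}}

```text
time: 11.18
ee_pos: [537.0, -170.9, 59.4]
tcp_rot: [1.388, -1.611, 0.884]
wrist_force: [-0.4, 0.3, -0.3]
gripper_width: 85.4
grasp_force: 0.0
```

```bash
python3 - <<'E'
from g import *
rows(S-56.5*sx-3*sy+[0,0,63]+18.7*a3,R3)
E
```

```text
shift cm [0.19 0.01 0.  ] turn [-0. -0. -0.] n 1 per row [-0.0003 -0.0001 -0.0001] [0.186 0.01  0.001]
```

{"method": "carry_out", "body": {"plan": [[0, 0, 0, 0, 0, 0, 0.8], [0, 0, 0, 0, 0, 0, 0.7], [0, 0, 0, 0, 0, 0, 0.6], [0, 0, 0, 0, 0, 0, 0.5], [0, 0, 0, 0, 0, 0, 0.4], [0, 0, 0, 0, 0, 0, 0.3], [0, 0, 0, 0, 0, 0, 0], [0, 0, 0, 0, 0, 0, 0]], "force": 20}}

```text
time: 11.85
ee_pos: [537.2, -170.7, 60.0]
tcp_rot: [1.388, -1.613, 0.885]
wrist_force: [1.3, 1.4, 1.7]
gripper_width: 57.6
grasp_force: 26.2
```

```bash
python3 - <<'E'
from g import *
s=status.sense();print(s["wrist_force"].round(1),s["gripper_width"]);R0=Ro.from_rotvec(s["tcp_rot"]);G=s["ee_pos"]-R0.as_matrix()[:,2]*18.7;print("grasp pt",G,"station",(G-S)@sx,(G-S)@sy)
rows(s["ee_pos"]+50*sx+4*sy,R3)
rows(s["ee_pos"]+1*sx,R3)
E
```

```text
[1.3 1.4 1.7] 57.567948230852714
grasp pt [ 539.66517815 -153.97458961   67.88138027] station -56.254067892536526 -2.0481594300646986
shift cm [-0.18 -5.   -0.36] turn [-0.001  0.001 -0.001] n 2 per row [-0.0006  0.0003 -0.0006] [-0.088 -2.5   -0.178]
shift cm [-0.  -0.1  0. ] turn [-0.001  0.001 -0.001] n 1 per row [-0.0012  0.0005 -0.0012] [-0.  -0.1  0. ]
```

{"method": "carry_out", "body": {"plan": [[0, 0, 0, -0.02, -0.4, -0.05, 0], [0, 0, 0, -0.02, -0.7, -0.05, 0], [0, 0, 0, -0.02, -0.7, -0.05, 0], [0, 0, 0, -0.02, -0.7, -0.05, 0], [0, 0, 0, -0.02, -0.7, -0.05, 0], [0, 0, 0, -0.02, -0.7, -0.05, 0], [0, 0, 0, -0.02, -0.7, -0.05, 0], [0, 0, 0, -0.02, -0.2, -0.02, 0]]}}

```text
time: 12.52
ee_pos: [586.1, -174.2, 60.0]
tcp_rot: [1.387, -1.613, 0.885]
wrist_force: [-1.7, 0.2, 4.5]
gripper_width: 58.1
grasp_force: 26.3
```

```bash
cat > pos.py <<'E'
from g import *
s=status.sense();R0=Ro.from_rotvec(s["tcp_rot"]);G=s["ee_pos"]-R0.as_matrix()[:,2]*18.7
print("F station",(s["wrist_force"]@sx).round(1),(s["wrist_force"]@sy).round(1),s["wrist_force"][2].round(1),"grasp",((G-S)@sx).round(1),((G-S)@sy).round(1),G[2].round(1),"w",s["gripper_width"].round(1))
E
python3 pos.py; python3 - <<'E'
from g import *
d=snap("wrist");cv2.imwrite("pics/w3.png",cv2.convertScaleAbs(d["pixels"],alpha=1.6)[:,:,::-1])
E
```

```text
Traceback (most recent call last):
  File "pos.py", line 3, in <module>
    print("F station",(s["wrist_force"]@sx).round(1),(s["wrist_force"]@sy).round(1),s["wrist_force"][2].round(1),"grasp",((G-S)@sx).round(1),((G-S)@sy).round(1),G[2].round(1),"w",s["gripper_width"].round(1))
                                                                                                                                                                                   ^^^^^^^^^^^^^^^^^^^^^^^^
AttributeError: 'float' object has no attribute 'round'
```

View pics/w3.png

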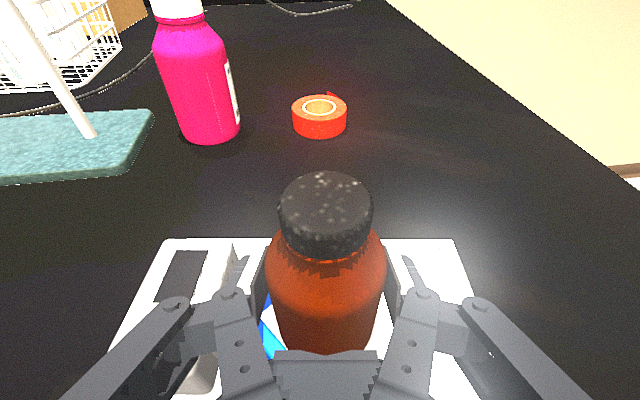

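The bottle is still gripped upright, its cap at (325,205) and just short of the V. I carry on in small steps while watching the force.

{"method": "carry_out", "body": {"plan": [[0, 0, 0, 0, -0.2, 0, 0], [0, 0, 0, 0, -0.2, 0, 0], [0, 0, 0, 0, 0, 0, 0]]}}

```text
time: 12.82
ee_pos: [588.9, -174.7, 60.0]
tcp_rot: [1.387, -1.612, 0.885]
wrist_force: [-1.7, -1.3, 4.5]
gripper_width: 57.9
grasp_force: 26.3
```

```bash
sed -i 's/s\["gripper_width"\].round(1)/s["gripper_width"]/' pos.py; python3 pos.py
```

```text
F station -1.5 -1.5 4.5 grasp -4.5 1.7 67.9 w 57.921811377314626
```

{"method": "carry_out", "body": {"plan": [[0, 0, 0, 0, -0.2, 0, 0], [0, 0, 0, 0, 0, 0, 0]]}}

```text
time: 12.98
ee_pos: [590.8, -175.0, 60.0]
tcp_rot: [1.387, -1.612, 0.885]
wrist_force: [-1.0, -1.2, 4.9]
gripper_width: 57.6
grasp_force: 26.3
```

```bash
python3 pos.py
```

```text
F station -0.8 -1.3 4.9 grasp -2.5 1.7 67.9 w 57.64419503316264
```

{"method": "carry_out", "body": {"plan": [[0, 0, 0, 0.03, -0.15, 0, 0], [0, 0, 0, 0, 0, 0, 0]]}}

```text
time: 13.15
ee_pos: [592.0, -175.3, 60.0]
tcp_rot: [1.388, -1.612, 0.884]
wrist_force: [-2.9, -0.5, 4.6]
gripper_width: 58.0
grasp_force: 26.4
```

{"method": "carry_out", "body": {"plan": [[0, 0, 0, 0, -0.15, 0, 0], [0, 0, 0, 0, 0, 0, 0]]}}

```text
time: 13.32
ee_pos: [592.2, -175.4, 60.1]
tcp_rot: [1.387, -1.61, 0.882]
wrist_force: [-6.3, 4.3, 5.9]
gripper_width: 58.0
grasp_force: 26.7
```

{"method": "carry_out", "body": {"plan": [[0, 0, 0, 0, -0.15, 0, 0], [0, 0, 0, 0, 0, 0, 0]]}}

```text
time: 13.48
ee_pos: [592.3, -175.6, 60.1]
tcp_rot: [1.386, -1.608, 0.881]
wrist_force: [-12.0, 8.9, 8.2]
gripper_width: 58.0
grasp_force: 27.2
```

```bash
python3 pos.py
```

```text
F station -13.2 7.0 8.2 grasp -0.9 1.4 68.0 w 58.03188613458061
```

{"method": "carry_out", "body": {"plan": [[0, 0, 0, 0, 0, -0.1, 0], [0, 0, 0, 0, 0, 0, 0], [0, 0, 0, 0, 0, 0, 0]]}}

```text
time: 13.73
ee_pos: [592.3, -175.4, 60.1]
tcp_rot: [1.385, -1.609, 0.88]
wrist_force: [-9.5, 4.5, 6.2]
gripper_width: 57.7
grasp_force: 26.6
```

```bash
python3 pos.py
```

```text
F station -10.0 3.0 6.2 grasp -1.0 1.5 68.0 w 57.718468760002544
```

{"method": "carry_out", "body": {"plan": [[0, 0, 0, 0.04, 0.08, -0.05, 0], [0, 0, 0, 0, 0, 0, 0], [0, 0, 0, 0, 0, 0, 0.5], [0, 0, 0, 0, 0, 0, 0.7], [0, 0, 0, 0, 0, 0, 1], [0, 0, 0, 0, 0, 0, 1], [0, 0, 0, 0, 0, 0, 1], [0, 0, 0, 0, 0, 0, 1]]}}

```text
time: 14.4
ee_pos: [595.3, -174.0, 60.7]
tcp_rot: [1.39, -1.613, 0.885]
wrist_force: [-0.3, 0.1, 0.2]
gripper_width: 85.5
grasp_force: 0.0
```

```bash
python3 pos.py; python3 - <<'E'
from g import *
d=snap("top");t=cv2.resize(d["pixels"][170:270,310:430],None,fx=4,fy=4,interpolation=cv2.INTER_CUBIC)
v=(w2p(d,[S+1.2*sy+[0,0,112]])-[310,170])*4+1.5;print("seat cap predicted crop px",v)
e=snap("wrist");cv2.imwrite("pics/p3.png",np.hstack([t[:,:400],e["pixels"][:,120:520]])[:,:,::-1])
E
```

```text
F station -0.4 0.1 0.2 grasp 1.7 3.4 68.6 w 85.51605427508868
seat cap predicted crop px [[258.01168685 206.44286661]]
```

View pics/p3.png

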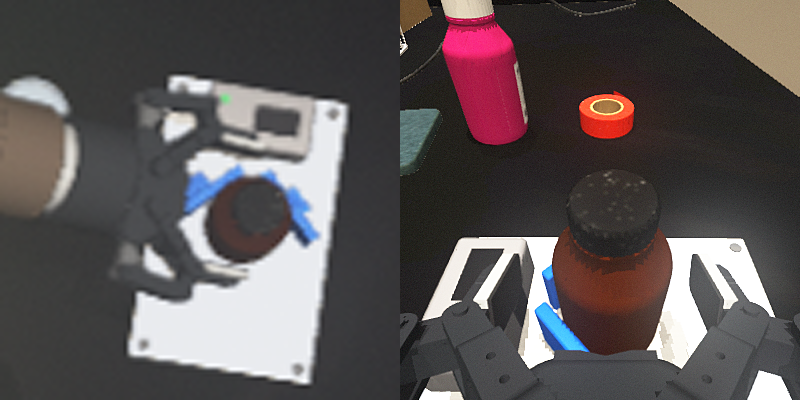

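The cap is at left-crop (258,206), exactly where a docked bottle should show, and the pads are open. I retreat and make a numeric check.

{"method": "carry_out", "body": {"plan": [[0, 0, 0, 0, 0, -0.8, 1], [0, 0, 0, 0, 0, -1.6, 1], [0, 0, 0, 0, 0, -2.4, 1], [0, 0, 0, 0, 0, -2.8, 1], [0, 0, 0, 0, 0, -2.8, 1], [0, 0, 0, 0, 0, -2.8, 1], [0, 0, 0, 0, 0, 0, 1], [0, 0, 0, 0, 0, 0, 1]]}}

```text
time: 15.17
ee_pos: [613.3, -53.7, 117.5]
tcp_rot: [1.391, -1.614, 0.887]
wrist_force: [-0.6, -0.5, -1.1]
gripper_width: 85.5
grasp_force: 0.0
```

```bash
python3 pos.py; python3 - <<'E'
from g import *
from scipy.optimize import minimize
d=snap("top");p=d["pixels"]
# match: bottle body silhouette (dark or brown) vs white plate below the V and gap sides
g=cv2.cvtColor(p,cv2.COLOR_RGB2GRAY).astype(float)
th=np.linspace(0,2*np.pi,60)
def hull(x,y,up=8):
    X=np.vstack([S+x*sx+y*sy+r*np.c_[np.cos(th),np.sin(th),0*th]+[0,0,z] for z,r in((0,29.5),(75,29.5),(98,18),(112,18))])
    return cv2.convexHull(((w2p(d,X)+.5)*up-.5).astype(np.int32))
dark=(p.max(2)<120)  # amber/black, not blue wall or plate
best=[]
big=cv2.resize(dark.astype(np.uint8)*255,None,fx=8,fy=8,interpolation=cv2.INTER_LINEAR)[1600:2080,2720:3160]>127
for x in np.arange(-7,7.1,1):
    for y in np.arange(-5,7.1,1):
        m=np.zeros((3200,5120),np.uint8);cv2.fillConvexPoly(m,hull(x,y),1);m=m[1600:2080,2720:3160]>0
        best.append(((m&big).sum()/(m|big).sum(),x,y))
best.sort();print(np.round(best[-6:],3))
r=snap("top");t=r["pixels"][170:270,310:430]
cv2.imwrite("pics/p4.png",cv2.resize(t,None,fx=6,fy=6,interpolation=cv2.INTER_CUBIC)[:600,:720,::-1])
E
```

```text
F station -0.5 -0.5 -1.1 grasp 1.6 124.9 125.4 w 85.53764722315776
[[ 0.351  0.     0.   ]
 [ 0.352  1.    -2.   ]
 [ 0.352  0.    -1.   ]
 [ 0.352  2.    -1.   ]
 [ 0.352  1.    -1.   ]
 [ 0.352  2.    -2.   ]]
```

View pics/p4.png

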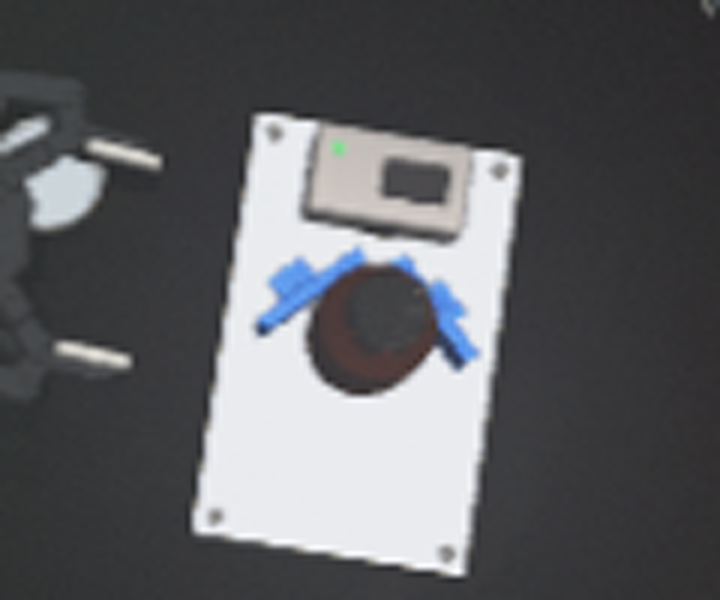

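The bottle stands against both blue faces, its cap at (388,312) in the crop. The push had blocked both +x and ±y, so both faces bear, and the gripper is clear.

```bash
python3 -c "
from rig import job
print(job.sign_off())"
```

```text
the job is handed in; nothing more can be done
None
```

The job is handed in, with no verdict returned: the amber bottle was stood up in front of the V and released, then regrasped and pushed home, and the last picture and push forces showed it upright against both faces, released.

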